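# Seat the keyed drive collar on the winged prayer wheel spindle

## Robot

A 6-joint arm with a two-finger parallel gripper is mounted at the origin on the work surface. World frame = base frame: x ahead of the robot, y to its left, z up, the work surface at z = 0. Lengths are in m, angles in degrees, forces in N, time in s.
With the tool pointing down it reaches from about 0.325 to 0.85 m from the base axis. Payload 15.5 kg.
Tool frame: the origin (TCP) lies at the very end of the fingers, on their centre line; the grasp point (between the pads) lies arm.grip_depth behind it (arm.grip_depth is the distance from the TCP to the grasp point, in m); z points along the fingers, y is the direction in which the jaws open and shut (so a half turn about z gives the same grasp; the last joint's range is limited). The gripper opens to 91 mm and grips with 3 to 60 N. Pads are 32 mm wide; open, the fingers measure 118 mm over their backs; the gripper's body (76 mm by 178 mm) begins 60 mm behind the grasp point.
Start: joints at [68.841, 28.281, 77.091, -0, 74.628, -5.472], TCP at [0.169, 0.602, 0.214] pointing down, gripper open.
Joint ranges: [-166.48, 166.48], [-47.26, 123.95], [12.59, 153.08], [-70.14, 250.14], [6.76, 159.57], [-176.63, 176.63]. Speed limits (degrees/s): [108.29, 108.29, 147.25, 172.46, 172.46, 172.46].

## Interface

Orientations are given as a 3x3 rotation matrix whose columns are the frame's x, y, z axes.
In Python, from rig import arm gives the robot as it stands. Calls block until the motion is done:
- arm.move_to(position, orientation): joint-space move of the TCP to a pose.
- arm.move_l(position, orientation=None, feed=0.15): straight line of the TCP; orientation=None keeps the orientation; feed is the mean speed in m/s.
- arm.move_joints(angles): joint-space move.
- arm.grip(opening): finger opening in m; the grip force is fixed at half the most; returns when the fingers have stopped.
- arm.sleep(seconds).
- arm.solve_ik(position, orientation): joint angles nearest the present ones, or None.
- arm.snapshot(name): name is "side" or "top"; returns the picture (384x512x3 uint8, red, green, blue); there is no depth.
- arm.get_calibration(name): a dict with "intrinsics" (3x3 intrinsics, pixels), "cam_to_world" (4x4, takes a point from camera to world coordinates). Camera axes: x right, y down, z forward; pixel columns grow to the right and rows downward; lengths in m; the calibration is good to about 2 mm. A picture is of the moment at which its call begins. get_calibration takes no time and is no camera call.
A pose or a line that the arm cannot do raises arm.Unreachable and nothing moves.
- arm.sign_off(): hands the job in, once; it reports no verdict.
Readings, each from a call of its own:
- arm.current_t(): time.
- arm.current_joint_positions(): joint angles.
- arm.current_dq(): joint speeds.
- arm.current_tau(): joint torques, N m.
- arm.current_ee_pos(): TCP position.
- arm.current_tool_rot(): TCP orientation.
- arm.current_force(): force on the tool from outside, world axes, zero at the start.
- arm.current_torque(): the same for the moment, N m.
- arm.current_width(): finger opening in m.
Only numpy, scipy, OpenCV 4.12 (cv2) and the standard library are available. Lean on these libraries where they do the work, as an engineer would, in place of code of your own. Each camera call takes 0.05 s, during which the arm holds its last target. There are 200 camera calls.

## Task

Pick up the slotted brass drive collar (the oblong one with two flat sides), turn it until its keyway slot lines up with the two wings of the upright steel spindle, and lower it over the spindle until it sits fully home on the round flange; either way round will do. Keep hold of it until it is well down over the wings rather than dropping it on, then let go, and leave the two round bearing cups where they stand.

Things in the scene. Friction and masses are not known exactly. Their poses are not given: they have to be found in the camera images.
- collar_mid (a point): Centre (half-way up) of the loose upright brass drive collar: 70 mm long (x), 48 wide across the flat sides (y; grip here), 48 tall (z, up), about 0.45-0.7 kg. A keyway slot 54 mm (x) by 20 (y), opened to 28 x 28 at the middle, runs right through it top to bottom. Same after a half turn. Stands on an iron plate whose top is 12 mm above the bench, at one of three places shared with the cups.
- spindle_seat (a point): On the axis of the fixed steel spindle, at its round flange's top (72 mm across, 20 above the bench). A 16 mm shaft rises 64 mm from here, its last 10 tapering. Two wings, 40 mm tip to tip along x, 8 thick (y), stand 28 above the flange. z up. The collar goes down only with its x along this x within 15 degrees (6 mm play all round); home, its centre is 24 mm above this point.
- cup_a: Bystander: a loose round tarnished-brass bearing cup, 54 mm across, 36 mm tall, open at the top, no slot. Origin at the centre of its underside. To be left alone.
- cup_b: Bystander: a second bearing cup just like cup_a. To be left alone.
Mind the look-alikes: they are no part of the job. Leave any purple or turquoise look-alike of the part that bears collar_mid alone.

How it is judged (in metres and radians):
On the way:
1. the collar, still held in the gripper, is at least 10 mm down over the wings (z of collar_mid in the frame of spindle_seat below 0.042 m and horizontal distance between collar_mid and spindle_seat below 0.012 m and contact force between the fingers and collar above 1 N), for 0.1 s.
At the end, for the whole second after the job is handed in: The collar is released and at rest over the spindle, upright (within 6 degrees), its keyway over the wings (within 12 mm of the axis and 23 degrees), its underside on the flange (within 4 mm) (z of collar_mid in the frame of spindle_seat between 0.02 and 0.028 m and horizontal distance between collar_mid and spindle_seat below 0.012 m and angle between the x axis of collar_mid and the x axis of spindle_seat, either way round below 0.4 rad and angle between collar_mid's own z axis and vertical below 0.1 rad and linear speed of collar below 0.02 m/s); the robot touches nothing.
It fails at once if a bearing cup was shifted by more than 30 mm (distance of any of cup_a, cup_b from where it was at the start of the episode above 0.03 m).
It also fails if it takes over 38 s, if anything falls off the work surface, if the arm or the gripper's body presses on something with over 40 N, if the wrist force passes 120 N, or if a joint passes its speed limit or range.

## Working session

There is one attempt and no reset: what is moved stays moved. The work goes in short steps, each a Python script; the robot and the scene stay as the last script left them, time stands still between calls to the robot, and variables do not carry over. Pictures are saved under pics/ and viewed, about 8 in all and at most 12, crops included, and the job is handed in when it is done.

```bash
mkdir -p pics; python3 - <<'E'
from rig import arm
import cv2,numpy as np
for n in("top","side"):
    im=arm.snapshot(n); cv2.imwrite(f"pics/{n}0.png",im[:,:,::-1])
    c=arm.get_calibration(n); print(n,np.round(c["intrinsics"],1).tolist(),np.round(c["cam_to_world"],3).tolist())
print(arm.grip_depth,arm.current_t(),np.round(arm.current_tool_rot(),3).tolist())
E
```

```text
top [[405.8, 0.0, 253.3], [0.0, 405.8, 193.5], [0.0, 0.0, 1.0]] [[0.024, -0.986, 0.165, 0.309], [-0.999, -0.028, -0.023, 0.158], [0.027, -0.164, -0.986, 0.984], [0.0, 0.0, 0.0, 1.0]]
side [[485.3, 0.0, 264.0], [0.0, 485.3, 190.3], [0.0, 0.0, 1.0]] [[0.906, -0.295, 0.305, 0.036], [-0.424, -0.623, 0.657, -0.76], [-0.004, -0.724, -0.69, 1.018], [0.0, 0.0, 0.0, 1.0]]
0.0188 0.1 [[-0.963, 0.27, -0.0], [0.27, 0.963, -0.001], [0.0, -0.001, -1.0]]
```

View pics/top0.png

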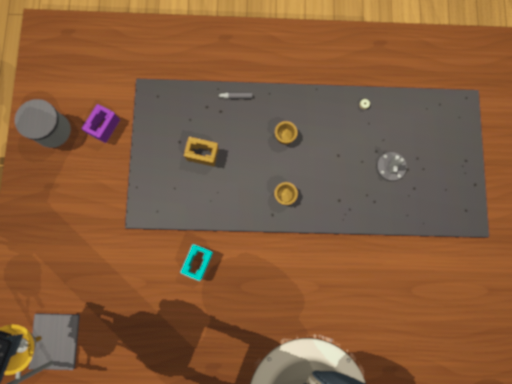

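View pics/side0.png

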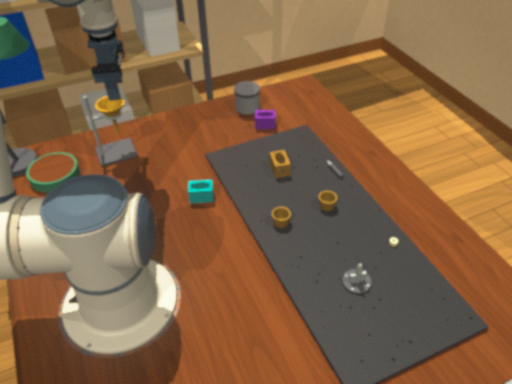

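The candidates in the top view are:
- brass oblong at (201,150)
- purple at (100,122)
- turquoise at (197,262)
- round cups at (286,132) and (286,193)

The brass oblong on the iron plate fits the description: brass colour, flat sides and a slot. The spindle is at (392,166). I'll confirm both in one enlarged composite.

```bash
cat > h.py <<'E'
from rig import arm
import cv2,numpy as np
def ray(n,u,v,z):
    c=arm.get_calibration(n);T=np.array(c["cam_to_world"]);K=np.array(c["intrinsics"])
    d=T[:3,:3]@np.linalg.solve(K,[u,v,1.]);o=T[:3,3]
    return o+d*(z-o[2])/d[2]
def proj(n,p):
    c=arm.get_calibration(n);T=np.array(c["cam_to_world"]);K=np.array(c["intrinsics"])
    q=K@(T[:3,:3].T@(np.array(p)-T[:3,3]));return q[:2]/q[2]
def brass(im):
    h=cv2.cvtColor(im,cv2.COLOR_RGB2HSV);return cv2.inRange(h,(12,110,60),(30,255,255))
def crop(im,u,v,r,s=400):
    return cv2.resize(im[v-r:v+r,u-r:u+r],(s,s),interpolation=cv2.INTER_CUBIC)
E
python3 - <<'E'
from h import *
t=cv2.imread("pics/top0.png");s=cv2.imread("pics/side0.png")
a=np.hstack([crop(t,201,150,25,300),crop(t,392,166,25,300)]);b=np.hstack([crop(s,281,163,25,300),crop(s,357,279,25,300)])
cv2.imwrite("pics/c0.png",np.vstack([a,b]))
m=brass(t[:,:,::-1].copy())
for c in cv2.findContours(m,cv2.RETR_EXTERNAL,cv2.CHAIN_APPROX_NONE)[0]:
    if cv2.contourArea(c)>80: print(cv2.minAreaRect(c),cv2.contourArea(c))
print(ray("top",201,150,.06),ray("top",392,166,.02),ray("side",357,279,.03))
E
```

```text
((255.49996948242188, 191.49996948242188), (510.99993896484375, 382.99993896484375), 0.0) 186444.5
[0.5636564  0.26186583 0.06      ] [ 0.54892632 -0.20369472  0.02      ] [ 0.54544139 -0.20478097  0.03      ]
```

View pics/c0.png

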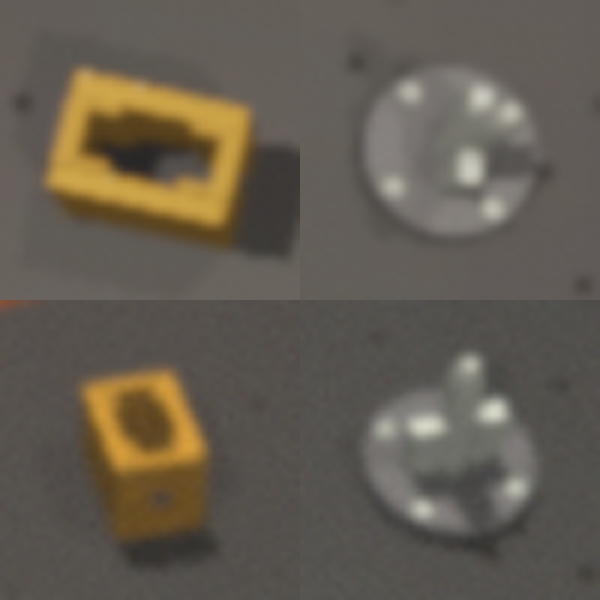

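The crop confirms it: the brass oblong collar with a through slot is at top (201,149), and the spindle with flange, shaft and wings is at top (392,166) and side (357,279). Next I'll measure both from corners and bright spots.

```bash
python3 - <<'E'
from h import *
def P(n,o,pts,z): return np.array([ray(n,o[0]+x/6-.42,o[1]+y/6-.42,z)[:2] for x,y in pts])
def show(l,p):
    print(l,np.round(p,4).tolist(),"mean",np.round(p.mean(0),4))
    for i in range(len(p)):
        d=p[(i+1)%len(p)]-p[i];print("  len %.4f ang %.1f"%(np.hypot(*d),np.degrees(np.arctan2(d[1],d[0]))))
show("collar top",P("top",(176,125),[(80,70),(252,103),(225,225),(47,185)],.06))
show("collar side",P("side",(256,138),[(83,85),(176,71),(206,150),(113,172)],.06) if 0 else P("side",(256,138),[(83,85),(176,71),(207,150),(115,170)],.06))
for n,o,f in(("top",(367,141),"top0"),("side",(332,254),"side0")):
    im=cv2.imread(f"pics/{f}.png",0)
    u0,v0=(392,166) if n=="top" else (357,279)
    p=cv2.resize(im[v0-25:v0+25,u0-25:u0+25],(600,600),interpolation=cv2.INTER_CUBIC)
    cv2.imwrite(f"pics/sp_{n}.png",cv2.createCLAHE(3,(4,4)).apply(p))
# bolts and wing tips (coordinates within the 300px tile)
show("bolts top",P("top",(367,141),[(110,92),(210,112),(193,208),(93,187)],.021))
show("wing side",P("side",(332,254),[(127,125),(193,110)],.048))
show("bolts side",P("side",(332,254),[(85,129),(215,189),(122,223)],.021))
print("shaft top",P("top",(367,141),[(169,160)],.082),P("side",(332,254),[(169,65)],.082))
# flange outline: bright vs plate
im=cv2.imread("pics/top0.png",0)
ys,xs=np.mgrid[141:191,367:417]
m=(cv2.GaussianBlur(im,(3,3),0)[141:191,367:417]>108).astype(np.uint8);c=max(cv2.findContours(m,0,1)[0],key=cv2.contourArea)
(x,y),r=cv2.minEnclosingCircle(c);print("flange",x+367,y+141,r,ray("top",x+367,y+141,.02))
a=cv2.imread("pics/sp_top.png");b=cv2.imread("pics/sp_side.png");cv2.imwrite("pics/sp.png",cv2.resize(np.hstack([a,b]),(800,400)))
E
```

```text
collar top [[0.5962, 0.2917], [0.5849, 0.2239], [0.5355, 0.2325], [0.5493, 0.3022]] mean [0.5665 0.2626]
  len 0.0688 ang -99.4
  len 0.0502 ang 170.2
  len 0.0711 ang 78.8
  len 0.0480 ang -12.6
collar side [[0.5486, 0.3046], [0.5976, 0.2942], [0.583, 0.2305], [0.534, 0.2366]] mean [0.5658 0.2665]
  len 0.0501 ang -12.0
  len 0.0653 ang -103.0
  len 0.0494 ang 173.0
  len 0.0696 ang 77.8
bolts top [[0.5737, -0.1865], [0.5665, -0.2277], [0.5259, -0.2192], [0.5335, -0.1783]] mean [ 0.5499 -0.2029]
  len 0.0419 ang -99.9
  len 0.0415 ang 168.2
  len 0.0416 ang 79.6
  len 0.0411 ang -11.5
wing side [[0.5343, -0.1989], [0.5628, -0.204]] mean [ 0.5485 -0.2014]
  len 0.0290 ang -10.2
  len 0.0290 ang 169.8
bolts side [[0.5311, -0.1775], [0.5633, -0.2262], [0.5196, -0.224]] mean [ 0.538  -0.2092]
  len 0.0584 ang -56.5
  len 0.0437 ang 177.2
  len 0.0479 ang 76.1
shaft top [[ 0.53075449 -0.18671318]] [[ 0.54810082 -0.20061285]]
flange 391.8568458557129 165.61203384399414 14.604313850402832 [ 0.54989584 -0.20337099  0.02      ]
```

View pics/sp.png

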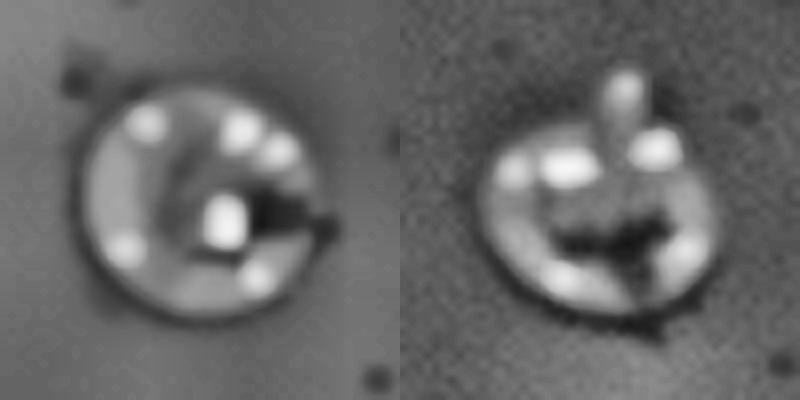

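The collar is at (0.566, 0.264) with its long axis at 79° (top and side views agree to 4 mm). The spindle is at (0.549, -0.202) with its wings at about -11°, seen in both the wing tops and the bolt square. So I'll grasp with the jaws along -11° and place with the jaws along 79°.

```bash
cat >> h.py <<'E'
def R(a):
    a=np.radians(a);y=np.array([np.cos(a),np.sin(a),0]);z=np.array([0,0,-1.]);return np.column_stack([np.cross(y,z),y,z])
E
python3 - <<'E'
from h import *
for a in(-11,169):
    print(a,arm.solve_ik([.566,.264,.15],R(a)))
for a in(79,-101): print(a,arm.solve_ik([.5493,-.2025,.18],R(a)))
a=-11
q=arm.solve_ik([.566,.264,.15],R(-11));q2=arm.solve_ik([.566,.264,.15],R(169))
if q is None or (q2 is not None and abs(q2[5])<abs(q[5])): a=169
arm.grip(.091)
arm.move_to([.566,.264,.14],R(a))
arm.move_l([.566,.264,.026],feed=.12)
print(a,arm.current_force(),arm.current_t())
arm.grip(.03); print("w",arm.current_width())
arm.move_l([.566,.264,.16],feed=.12)
print(arm.current_width(),arm.current_force(),arm.current_t(),arm.current_joint_positions())
E
```

```text
-11 [ 1.95297385e+01  3.19099250e+01  8.14306908e+01 -2.54444375e-14
  6.66593843e+01  3.05297385e+01]
169 [ 1.95297385e+01  3.19099250e+01  8.14306908e+01 -2.54444375e-14
  6.66593843e+01 -1.49470261e+02]
79 [-2.60795365e+01  2.70876024e+01  8.52733559e+01 -2.54444375e-14
  6.76390417e+01 -1.05079537e+02]
-101 [-2.60795365e+01  2.70876024e+01  8.52733559e+01 -2.54444375e-14
  6.76390417e+01  7.49204635e+01]
-11 [-0.31165655  0.15393906 -0.21165022] 3.325
w 0.04786990854623467
0.04805200933322947 [-0.25639322 -0.21527638 -4.71838325] 5.3167 [1.95289535e+01 3.13397206e+01 8.08746291e+01 1.42553720e-03
 6.78637595e+01 3.05313433e+01]
```

```bash
python3 - <<'E'
from h import *
arm.move_to([.5493,-.2025,.16],R(-101))
arm.move_l([.5493,-.2025,.11],feed=.12)
c=[]
for n in("top","side"):
    im=arm.snapshot(n)[:,:,::-1].copy(); u,v=proj(n,[.5493,-.2025,.10]).round().astype(int); print(n,u,v)
    c.append(crop(im,u,v,40,400))
cv2.imwrite("pics/c1.png",np.hstack(c)); print(arm.current_width(),arm.current_force(),arm.current_t(),arm.current_ee_pos())
E
```

```text
top 404 158
side 362 260
0.04781601412276951 [ 0.21857447 -0.2899803  -5.87516826] 7.6917 [ 0.54994326 -0.20263804  0.11090686]
```

View pics/c1.png

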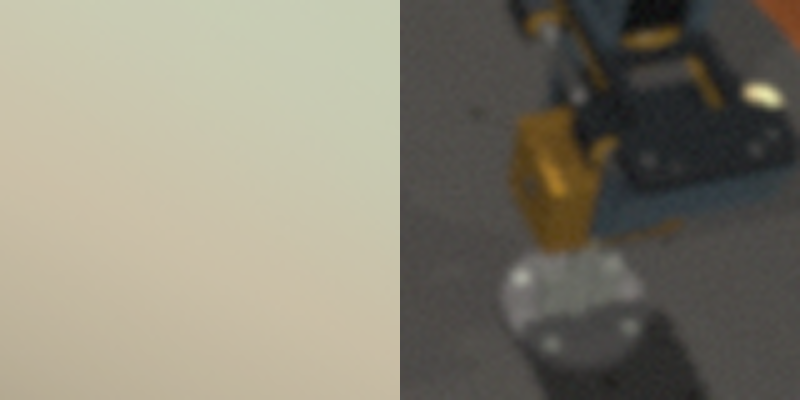

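The side view shows the collar held directly above the flange, with its near end at about tile (510-600, 110-250); the top view is blocked by the arm. I'll compare the predicted and seen corners.

```bash
python3 - <<'E'
from h import *
p=np.array(arm.current_ee_pos());a=np.radians(-11);x=np.array([np.cos(a),np.sin(a),0]);y=np.array([-x[1],x[0],0])
for sx in(-1,1):
  for sy in(-1,1):
    for z in(-.024,.024):
      q=proj("side",p+sx*.035*x+sy*.024*y+[0,0,.010+z]);print(sx,sy,z,((q-[322,220]+.4)*5+[400,0]).round())
im=cv2.imread("pics/c1.png")[:,400:]
print("per mm along x:",(proj("side",p+.01*x)-proj("side",p))*5/10,"along y",(proj("side",p+.01*y)-proj("side",p))*5/10)
m=cv2.inRange(cv2.cvtColor(im,cv2.COLOR_BGR2HSV),(10,130,60),(30,255,255));m[:100]=0;m[:,210:]=0
c=max(cv2.findContours(m,0,1)[0],key=cv2.contourArea);print((cv2.approxPolyDP(c,6,True)[:,0]+[400,0]).tolist())
E
```

```text
-1 -1 -0.024 [550. 261.]
-1 -1 0.024 [563. 196.]
-1 1 -0.024 [513. 182.]
-1 1 0.024 [525. 118.]
1 -1 -0.024 [689. 231.]
1 -1 0.024 [706. 167.]
1 1 -0.024 [649. 154.]
1 1 0.024 [664.  90.]
per mm along x: [ 1.97159575 -0.41102455] along y [-0.81128072 -1.60621298]
[[566, 107], [522, 119], [512, 181], [551, 249], [585, 241], [597, 168], [609, 138], [594, 143], [585, 157]]
```

The two far-left corners match within 1 mm, but the near lower corner looks about 2 px high. I'll take one enlarged look with the prediction overlaid before lowering.

```bash
python3 - <<'E'
from h import *
im=arm.snapshot("side")[:,:,::-1].copy()
p=np.array(arm.current_ee_pos());a=np.radians(-11);x=np.array([np.cos(a),np.sin(a),0]);y=np.array([-x[1],x[0],0])
o=np.array([335,230]);c=cv2.resize(im[230:290,335:395],(600,600),interpolation=cv2.INTER_CUBIC)
c=cv2.convertScaleAbs(c,alpha=1.5)
for sx in(-1,1):
  for sy in(-1,1):
    for z in(-.024,.024):
      q=(proj("side",p+sx*.035*x+sy*.024*y+[0,0,.010+z])-o+.5)*10;cv2.circle(c,tuple(int(k) for k in q),4,(0,0,255),-1)
cv2.imwrite("pics/c2.png",c)
E
```

```text
(no output)
```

View pics/c2.png

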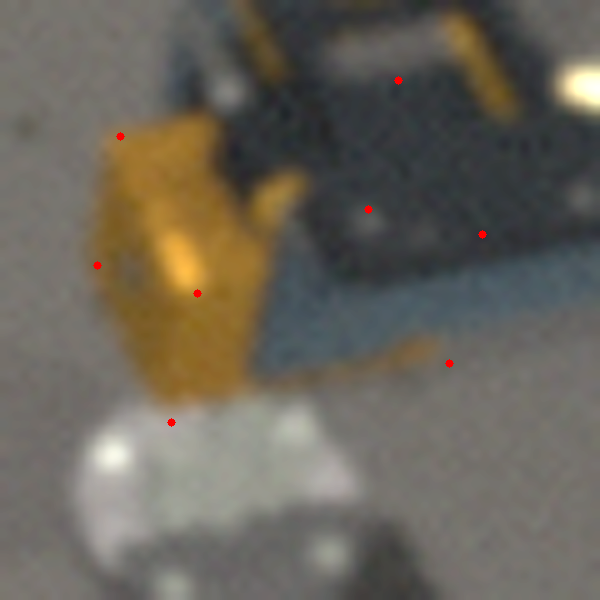

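The seen outline is shifted by about 3.5 mm in +y against the prediction. That matches the side camera's bias seen on the spindle too (about 2 mm), so the relative error is about 2 mm, inside the 6 mm play. I'll correct by about 1 mm and lower with force checks.

```bash
python3 - <<'E'
from h import *
x,y=.5487,-.2036
arm.move_l([x,y,.11],feed=.1)
f0=np.array(arm.current_force())
for z in(.09,.075,.065,.055,.048,.042,.039,.037,.036):
    arm.move_l([x,y,z],feed=.05)
    f=np.array(arm.current_force())-f0; p=arm.current_ee_pos()
    print(z,np.round(p,4),np.round(f,1),round(arm.current_width(),4),round(arm.current_t(),2))
    if np.linalg.norm(f)>8: break
E
```

```text
0.09 [ 0.5486 -0.2035  0.0897] [-0.8 -1.1 -0.1] 0.0479 8.54
0.075 [ 0.5485 -0.2035  0.0747] [-0.7  0.2 -0.2] 0.0483 8.99
0.065 [ 0.5484 -0.2035  0.0646] [-0.6  0.  -1. ] 0.048 9.34
0.055 [ 0.5484 -0.2035  0.0546] [-0.1  0.6 -1.3] 0.0477 9.69
0.048 [ 0.5485 -0.2035  0.0476] [ 0.   0.  -0.6] 0.0483 9.98
0.042 [ 0.5485 -0.2035  0.0416] [-0.1 -0.7 -0.6] 0.0481 10.25
0.039 [ 0.5486 -0.2035  0.0389] [ 0.2 -0.4 -0.8] 0.0475 10.5
0.037 [ 0.5487 -0.2036  0.0369] [ 0.1  0.4 -0.5] 0.048 10.75
0.036 [ 0.5487 -0.2036  0.036 ] [-0.6  0.2 -0.6] 0.0479 11.0
```

It went down with no contact force and is now about 2 mm above home, so I'll finish lowering and let go.

```bash
python3 - <<'E'
from h import *
x,y=.5487,-.2036;f0=np.array(arm.current_force())
for z in(.035,.034):
    arm.move_l([x,y,z],feed=.03);f=np.array(arm.current_force())-f0;print(z,f.round(1))
    if f[2]>3:break
arm.sleep(.2);arm.grip(.075);print(arm.current_width())
arm.grip(.09);arm.move_l([x,y,.16],feed=.12);print(arm.current_width(),arm.current_force())
arm.move_to([.5,.05,.3],R(-101)) if 0 else arm.move_to([.45,.15,.25],R(-101))
c=[]
for n in("top","side"):
    im=arm.snapshot(n)[:,:,::-1].copy();cv2.imwrite(f"pics/{n}3.png",im);u,v=proj(n,[.549,-.2031,.05]).round().astype(int);print(n,u,v)
    c.append(crop(im,u,v,25,400))
cv2.imwrite("pics/c3.png",np.hstack(c));print(arm.current_t())
E
```

```text
0.035 [ 0.1 -0.6  0.2]
0.034 [-0.6 -0.5  1.1]
0.07513058511067117
0.09022809074769186 [-1.29422116  0.14060858  0.65355277]
top 396 163
side 359 273
15.45
```

View pics/c3.png

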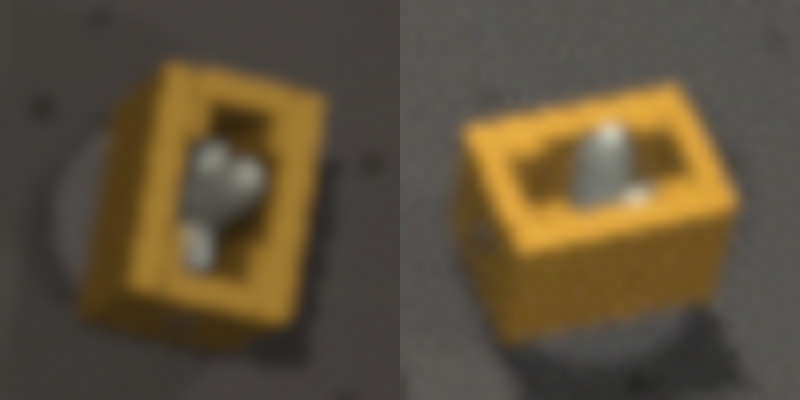

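View pics/side3.png

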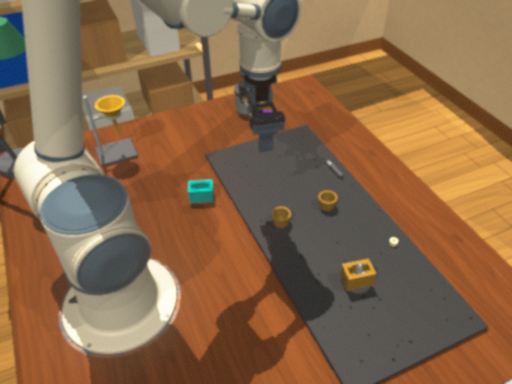

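```bash
python3 - <<'E'
from h import *
for z in(.064,.068,.072,.076,.080): print(z,ray("top",399.1,161.8,z)[:2].round(4),ray("side",358.7,268.4,z)[:2].round(4))
a=ray("top",371+165/8,138+62/8,.068);b=ray("top",371+130/8,138+290/8,.068);c=ray("top",371+328/8,138+97/8,.068);d=b-a;e=c-a
print(np.hypot(*d[:2]),np.degrees(np.arctan2(d[1],d[0])),np.hypot(*e[:2]))
E
```

```text
0.064 [ 0.5486 -0.2044] [ 0.5489 -0.199 ]
0.068 [ 0.5476 -0.2028] [ 0.5468 -0.2014]
0.072 [ 0.5466 -0.2012] [ 0.5446 -0.2037]
0.076 [ 0.5455 -0.1997] [ 0.5425 -0.2061]
0.08 [ 0.5445 -0.1981] [ 0.5403 -0.2084]
0.07020319068014674 169.7312134632398 0.04899337668383749
```

The two views agree best at a top height of about 0.068 m, which is the home height. The collar is centred at about (0.547, -0.202), its angle is -10°, and its apparent size is 70 × 49 mm, so it is upright and fully home. I'm handing in.

```bash
python3 -c "
from rig import arm
print(arm.current_t());arm.sign_off()"
```

```text
15.45
the job is handed in; nothing more can be done
```

The brass collar is on the spindle, released, and appears to be fully home on the flange. I handed the job in at 15.45 s of the 38 s allowed.

- **Pick and place:** I gripped the collar across its flat sides, turned it 90° to match the wings and lowered it while still held. I released it only after the grasp height said it had reached home, where the wrist force rose by about 1 N. Nothing jammed on the way down.
- **Final position:** Both cameras agree on a top height of about 68 mm, which is the home height. The centre is within about 3 mm of the spindle axis. The collar sits at -10°, and the wings are at about -11°.
- **Clearance:** The gripper is open and well clear. The two bearing cups and the turquoise part look unmoved. The purple part was mostly hidden behind the gripper in the last picture, but the arm never went down near it.
- **Disagreements:** The two cameras differed by 2–4 mm in y throughout. Before lowering, the held collar also appeared about 3.5 mm off where the robot's readings put it. I put both down to calibration bias and shifted the target by about 1 mm, which left it within the 6 mm play.

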